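Put the cover back on the boot-sole grinder

ROBOT

A 6-joint arm with a two-finger parallel gripper is mounted at the origin on the work surface. World frame = base frame: x ahead of the robot, y to its left, z up, the work surface at z = 0. Lengths are in m, angles in rad, forces in N, time in s.
With the tool pointing down it reaches from about 0.225 to 0.875 m from the base axis. Payload 3.4 kg.
Tool frame: the origin (TCP) lies at the very end of the fingers, on their centre line; the grasp point (between the pads) lies 19 mm behind it (grip_depth is the distance from the TCP to the grasp point, in m); x points along the fingers, z is the direction in which the jaws open and shut, and the axes are right-handed (so a half turn about x gives the same grasp; the last joint's range is limited). The gripper opens to 85 mm and grips with 20 to 120 N. Pads are 22 mm wide; open, the fingers measure 114 mm over their backs; the gripper's body (76 mm by 85 mm) begins 54 mm behind the grasp point. The pads swing forward as they close: fully open they stand 13 mm farther back than shut.
Start: joints at [-1.466, 0.276, 1.505, -0, 1.361, -0.121], TCP at [0.129, -0.56, 0.231] pointing down, gripper open.
Joint ranges: [-2.89, 2.89], [-0.75, 2.08], [0.22, 2.7], [-1.18, 4.32], [0.11, 2.71], [-2.7, 2.7]. Speed limits (rad/s): [2.57, 2.57, 3.14, 3.14, 3.14, 3.14].

INTERFACE

Orientations are given as a unit quaternion [w, x, y, z].
In Python, from rig import get_state, get_image, sign_off, grip_depth gives the robot as it stands. The module is installed in compiled form; this text tells all that it offers.
- The arm moves only by the tool arm_command, never from a script. Its argument "series" is a list of rows, each an object with "dp": the shift along the tool's x, y, z scaled (see below), a list of three; "angular": the turn, a rotation vector about the tool's x, y, z scaled (see below), a list of three; "gripper": the finger opening in mm, from 0 to 85.4. A call has exactly 8 rows; each row shifts and turns the pose as measured when the row begins, along the tool's axes as they then stand; what a row does not reach is not made up. The controller multiplies each number of a shift by 0.12 m and each number of a turn by 90 degrees. A row lasts 1/8 s, in which the tool goes at most 62.5 mm and 10.7 degrees, less where a joint would pass 70% of its speed; a pose out of reach is approached as far as the arm can. A call with a number of a shift or a turn outside -1 to 1 is refused whole. A call with a gripper value outside its range is refused whole. The fingers move at their own pace and stop on an object; "grip_force" is the grip in N (left out, the last holds). Time passes only in rows, so rows that do not move let the fingers close, or fill a call up. It gives the time, the measured TCP pose, the force and the opening at its end, in the units of the state.
- get_state(): the state, without advancing time (a new reading comes with each control period).
- get_image(name): name is "scene" or "side" or "wrist"; returns a dict with "image" (400x640x3 uint8, blue, green, red), "depth" (400x640 float32, m along the optical axis (not along the pixel's ray), 0 where there is no reading), "mtx" (3x3 intrinsics, pixels), "view" (4x4, takes a point from world to camera coordinates); the wrist camera has in their place "mount" (4x4, takes a point from camera to tool coordinates, whose origin is the TCP and whose axes are the tool frame's). Camera axes: x right, y up, looking along -z (the intrinsics and any distortion apply to the point x, -y, -z); pixel columns grow to the right and rows downward; lengths in m; the calibration is good to about 2 mm. The wrist camera is an equidistant fisheye: a pixel r from the principal point sees the ray r / f radians off the axis. A picture is of the moment at which its call begins: read the wrist's pose just before it.
- sign_off(): hands the job in, once; it reports no verdict.
The state is a dict: "clock": time; "qpos": joint angles; "qd": joint speeds; "effort": joint torques, N m; "position": TCP position; "ee_rot": TCP orientation; "contact_force": force on the tool from outside, world axes, zero at the start; "moment": the same for the moment, N m; "width": finger opening in m.
Only numpy, scipy, OpenCV 4.12 (cv2) and the standard library are available. Lean on these libraries where they do the work, as an engineer would, in place of code of your own. Each camera call takes 0.05 s, during which the arm holds its last target. There are 200 camera calls.

TASK

The ski-boot workshop is closing: put the cover plate that has the square pin slot onto the flat grinder, so that the spindle comes up through its round hole and the locating pin through its slot. Lower it gently rather than dropping it, leave it lying flat and fully down on the grinder's top and roughly in line with the housing, let go of it, and leave the other cover, which has no slot, where it lies.

Things in the scene. Friction and masses are not known exactly. Their poses are not given: they have to be found in the camera images.
- grinder: Grinder fixed to the bench: grey housing 170 (x) x 140 (y) x 45 mm high. From the centre of its flat top rises a steel spindle, 16 mm diameter, 38 mm tall, tapered tip; 45 mm from it along +x a thinner locating pin, 10 mm diameter, 26 mm tall. Black switch box on the -x side. Origin: centre of the underside, at bench level; x towards the pin, z up.
- cover: Loose aluminium plate lying flat, 150 (x) x 110 (y) x 8 mm, 0.3-0.55 kg. Centre hole 36 mm; square through slot 30 x 30 mm centred 45 mm along +x. Carrying handle: black bar along y over the centre, 14 mm wide, 14 mm high, its mid-height 75 mm above the plate's underside, on two posts at y +-42 mm, open beneath. Origin: centre of the underside, z up. Seated, its +x points as the grinder's +x.
- plain_cover: The other cover, for another machine: same plate, centre hole and handle, but without the square slot. It lies flat on the bench and stays there. Origin and axes as for the cover.
There are look-alikes about, which are no part of the job. Leave any pink look-alike of the cover alone.

How it is judged:
At the end, for the whole second after the job is handed in: The slotted cover lies at rest on the grinder's top, its underside within 5 mm of the top, flat within about 3 degrees, its centre within 15 mm of the spindle and in line with the housing within 20 degrees, with the pin in its slot; the plain cover is within 40 mm of where it lay (horizontal distance between cover and grinder below 0.015 m and z of cover in the frame of grinder between 0.04 and 0.05 m and angle between cover's own z axis and vertical below 0.06 rad and angle between the x axis of cover and the x axis of grinder, either way round below 0.35 rad and linear speed of cover below 0.02 m/s and distance of plain_cover from where it was at the start of the episode below 0.04 m); the robot touches nothing.
It fails at once if the cover is dropped onto the grinder: within 30 mm above its seat it moves faster than 0.5 m/s (horizontal distance between cover and grinder below 0.04 m and z of cover in the frame of grinder below 0.075 m and linear speed of cover above 0.5 m/s).
It fails at once if the plain cover is moved by more than 40 mm (distance of plain_cover from where it was at the start of the episode above 0.04 m).
It also fails if it takes over 38 s, if anything falls off the work surface, if the arm or the gripper's body presses on something with over 40 N, if the wrist force passes 120 N, or if a joint passes its speed limit or range.

## Working session

There is one attempt and no reset: what is moved stays moved. The work goes in short steps, Python scripts to look and compute and a tool call to move; the robot and the scene stay as the last step left them, time stands still between calls to the robot, and variables do not carry over. Pictures are saved under pics/ and viewed, about 8 in all and at most 12, crops included, and the job is handed in when it is done.

Besides the shell and the picture viewer there is one more tool, called after "Request:" as name(argument=value, ...) on one line, values as JSON. arm_command: Moves the arm, as the interface text tells. Its arguments: {"type":"object","properties":{"series":{"type":"array","items":{"type":"object","properties":{"dp":{"type":"array","items":{"type":"number"}},"angular":{"type":"array","items":{"type":"number"}},"gripper":{"type":"number"}}}},"grip_force":{"type":"number"}},"required":["series"]}

```bash
mkdir -p pics
cat > h.py <<'E'
import numpy as np, cv2
from rig import get_state,get_image,grip_depth
from scipy.spatial.transform import Rotation as R
def rot(q): return R.from_quat([q[1],q[2],q[3],q[0]]).as_matrix()
def cloud(d):
    """world points per pixel from depth (scene/side)"""
    K=d['mtx'];z=d['depth'];v,u=np.mgrid[:z.shape[0],:z.shape[1]]
    p=np.stack([(u-K[0,2])/K[0,0]*z,-(v-K[1,2])/K[1,1]*z,-z,np.ones_like(z)],-1)
    return (p@np.linalg.inv(d['view']).T)[...,:3]
E
python3 - <<'E'
from h import *
s=get_state();print(s,grip_depth)
a=get_image('scene');b=get_image('side')
np.savez('a.npz',**a);np.savez('b.npz',**b)
cv2.imwrite('pics/a.png',a['image']);cv2.imwrite('pics/b.png',b['image'])
print({k:(a[k] if k in('mtx','view') else getattr(a[k],'shape',a[k])) for k in a})
E
```

```text
{'clock': 0.0, 'qpos': array([-1.46602054e+00,  2.76572073e-01,  1.50615770e+00,  1.19744862e-05,
        1.36072850e+00, -1.21014729e-01]), 'qd': array([-0.00046527, -0.0015409 , -0.00037455,  0.00092568, -0.0003597 ,
       -0.00022208]), 'effort': array([-6.64570052e-05, -4.16769147e+01, -2.45804232e+01,  1.25561223e-04,
        1.12075798e-02,  1.01689008e-05]), 'position': array([ 0.12866162, -0.55985301,  0.23044302]), 'ee_rot': array([ 0.5526844 ,  0.44096283,  0.5536037 , -0.44001667]), 'contact_force': array([ 0.57089619, -1.01792613, -0.20492953]), 'moment': array([0.03783856, 0.039499  , 0.02496362]), 'width': 0.08525398601236009} 0.0187
{'image': (400, 640, 3), 'depth': (400, 640), 'mtx': array([[435.38515145,   0.        , 327.41205311],
       [  0.        , 435.38515145, 201.05464779],
       [  0.        ,   0.        ,   1.        ]]), 'view': array([[-0.77384067,  0.63320772,  0.01478517,  0.25426249],
       [-0.53318455, -0.66384785,  0.52442376,  0.27667566],
       [ 0.34188427,  0.39793721,  0.85132903, -1.36751697],
       [ 0.        ,  0.        ,  0.        ,  1.        ]])}
```

View pics/a.png

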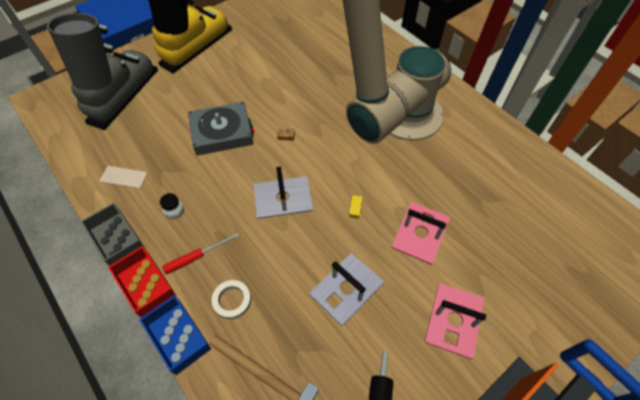

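View pics/b.png

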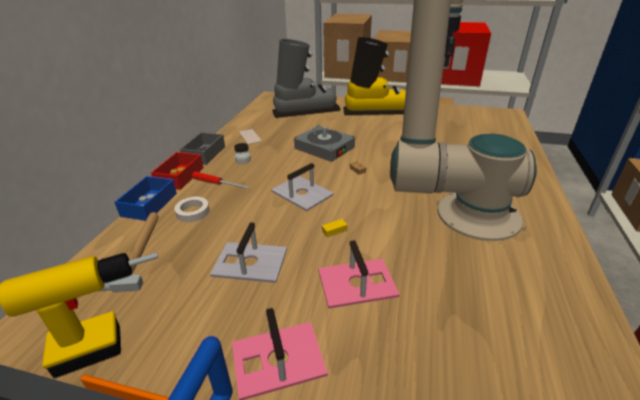

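The slotted aluminium cover is at scene (346,288), with its slot at (334,300). The plain cover is at (283,197) and the grinder at (220,125), with its spindle near (219,122). The pink look-alikes are at (421,232) and (456,320).

```bash
cat > m.py <<'E'
from h import *
d=dict(np.load('a.npz'));P=cloud(d);im=d['image'];hsv=cv2.cvtColor(im,cv2.COLOR_BGR2HSV)
def ray(u,v,z):
    K=d['mtx'];T=np.linalg.inv(d['view']);r=T[:3,:3]@[(u-K[0,2])/K[0,0],-(v-K[1,2])/K[1,1],-1];o=T[:3,3]
    return o+r*(z-o[2])/r[2]
def box(x0,y0,x1,y1):
    m=np.zeros(im.shape[:2],bool);m[y0:y1,x0:x1]=1;return m
def rect(m,n):
    p=P[m];(c,s,a)=cv2.minAreaRect(p[:,:2].astype(np.float32));print(n,len(p),'c',np.round(c,4),'size',np.round(s,3),'ang',round(a,1),'zmed',np.median(p[:,2]).round(4))
b1=box(300,245,392,330);b0=box(243,160,322,222);g=box(180,95,262,160)
H=P[...,2]
print('bench z',np.median(H[box(200,330,215,335)]))
for n,b in(('slotted',b1),('plain',b0)):
    rect(b&(abs(H-.008)<.006)&(hsv[...,1]<70)&(hsv[...,2]>110),n+' plate')
    rect(b&(H>.072)&(H<.095),n+' bar')
rect(g&(abs(H-.045)<.006),'grinder top')
for z0,z1 in((.055,.069),(.074,.09)):
    m=g&(H>z0)&(H<z1);print(z0,m.sum(),P[m].mean(0).round(4) if m.any() else '', np.argwhere(m)[:,::-1].mean(0))
    
# holes: darker/wood pixels inside plate
print('slot',ray(334,300,.008),'hole',ray(347,288,.008))
v=cv2.resize(im[95:160,180:262],None,fx=5,fy=5,interpolation=cv2.INTER_CUBIC);w=cv2.resize(im[245:330,300:392],None,fx=4,fy=4,interpolation=cv2.INTER_CUBIC)
o=np.zeros((max(v.shape[0],w.shape[0]),v.shape[1]+w.shape[1],3),np.uint8);o[:v.shape[0],:v.shape[1]]=v;o[:w.shape[0],v.shape[1]:]=w
cv2.imwrite('pics/c.png',o)
E
python3 m.py
```

```text
bench z -0.0013556468387359022
slotted plate 2073 c [0.5256 0.3136] size [0.153 0.113] ang 6.2 zmed 0.0068
slotted bar 280 c [0.5269 0.3163] size [0.016 0.097] ang 5.8 zmed 0.0802
plain plate 1670 c [0.4935 0.0068] size [0.114 0.15 ] ang 60.7 zmed 0.0067
plain bar 178 c [0.4938 0.0075] size [0.097 0.014] ang 60.7 zmed 0.0802
grinder top 2023 c [ 0.5006 -0.292 ] size [0.146 0.169] ang 65.9 zmed 0.0438
0.055 35 [ 0.5176 -0.2978  0.0637] [211.54285714 120.62857143]
0.074 20 [ 0.501  -0.2913  0.0787] [216.65 115.65]
slot [0.5705091  0.32029256 0.008     ] hole [0.52688965 0.31709142 0.008     ]
```

View pics/c.png

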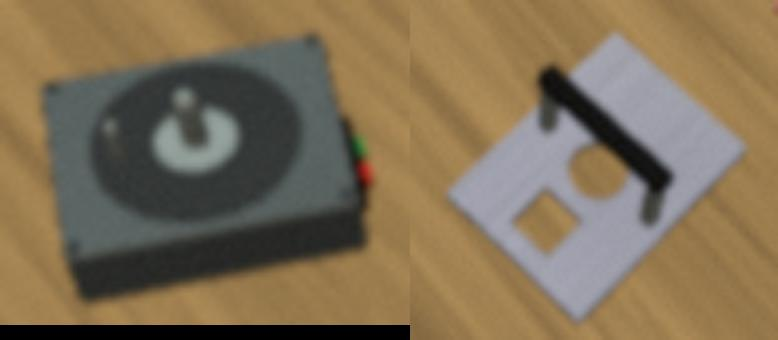

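```bash
cat >> h.py <<'E'
def plan(tgt,yaw=None):
    """remaining shift (units of .12 m) and turn (units of 90deg) in tool axes; yaw = jaw (tool z) direction mod 180, deg"""
    s=get_state();M=rot(s['ee_rot']);p=s['position']
    d=np.array(tgt)-p;print('t',s['clock'].round(2) if hasattr(s['clock'],'round') else s['clock'],'pos',p.round(4),'q',s['qpos'].round(3),'w',s['width'].round(4),'F',s['contact_force'].round(1))
    print('x',M[:,0].round(3),'jaw yaw',np.degrees(np.arctan2(M[1,2],M[0,2])).round(2))
    if yaw is not None:
        for k in(0,180):
            y=np.radians(yaw+k);z=np.array([np.cos(y),np.sin(y),0]);x=np.array([0,0,-1.]);T=np.stack([x,np.cross(z,x),z],1)
            print(' k',k,'turn/90deg',(R.from_matrix(M.T@T).as_rotvec()/(np.pi/2)).round(4),' dp in final axes',(T.T@d/.12).round(3))
    print(' dp now',(M.T@d/.12).round(4))
E
python3 -c "
from h import *
plan([.526,.315,.16],6)
import m
print('pin',m.ray(202.4,121,.07))"
```

```text
Traceback (most recent call last):
  File "h.py", line 13, in plan
    d=np.array(tgt)-p;print('t',s['clock'].round(2) if hasattr(s['clock'],'round') else s['clock'],'pos',p.round(4),'q',s['qpos'].round(3),'w',s['width'].round(4),'F',s['contact_force'].round(1))
                                                                                                                                               ^^^^^^^^^^^^^^^^
AttributeError: 'float' object has no attribute 'round'
```

```bash
sed -i "s/s\['width'\].round(4)/round(s['width'],4)/" h.py
python3 -c "
from h import *
plan([.526,.315,.16],6)
import m
print('pin',m.ray(202.4,121,.07))"
```

```text
t 0.1 pos [ 0.1287 -0.5599  0.2305] q [-1.466  0.277  1.506  0.     1.361 -0.121] w 0.0852 F [ 0.1  0.3 -0.3]
x [-0.     0.002 -1.   ] jaw yaw -77.06
 k 0 turn/90deg [-9.229e-01 -8.000e-04 -9.000e-04]  dp in final axes [0.588 6.905 4.055]
 k 180 turn/90deg [ 1.0771e+00 -9.0000e-04  8.0000e-04]  dp in final axes [ 0.588 -6.905 -4.055]
 dp now [ 0.5993  4.859  -6.3639]
bench z -0.0013556468387359022
slotted plate 2073 c [0.5256 0.3136] size [0.153 0.113] ang 6.2 zmed 0.0068
slotted bar 280 c [0.5269 0.3163] size [0.016 0.097] ang 5.8 zmed 0.0802
plain plate 1670 c [0.4935 0.0068] size [0.114 0.15 ] ang 60.7 zmed 0.0067
plain bar 178 c [0.4938 0.0075] size [0.097 0.014] ang 60.7 zmed 0.0802
grinder top 2023 c [ 0.5006 -0.292 ] size [0.146 0.169] ang 65.9 zmed 0.0438
0.055 35 [ 0.5176 -0.2978  0.0637] [211.54285714 120.62857143]
0.074 20 [ 0.501  -0.2913  0.0787] [216.65 115.65]
slot [0.5705091  0.32029256 0.008     ] hole [0.52688965 0.31709142 0.008     ]
pin [ 0.54067712 -0.30709776  0.07      ]
```

Request:
arm_command(series=[{"dp": [0,0.33,-0.38],"angular": [-0.115,0,0],"gripper": 85},{"dp": [0,0.39,-0.31],"angular": [-0.115,0,0],"gripper": 85},{"dp": [0,0.44,-0.24],"angular": [-0.115,0,0],"gripper": 85},{"dp": [0,0.475,-0.155],"angular": [-0.115,0,0],"gripper": 85},{"dp": [0,0.495,-0.065],"angular": [-0.115,0,0],"gripper": 85},{"dp": [0,0.5,0.025],"angular": [-0.115,0,0],"gripper": 85},{"dp": [0,0.485,0.115],"angular": [-0.115,0,0],"gripper": 85},{"dp": [0,0.46,0.2],"angular": [-0.115,0,0],"gripper": 85}])

```text
clock: 1.1
position: [0.3511, -0.123, 0.2285]
ee_rot: [0.706, -0.047, 0.705, 0.05]
contact_force: [0.7, 0.2, 0.3]
width: 0.0848
```

```bash
python3 -c "
from h import *
plan([.526,.315,.16],6)"
```

```text
t 1.1 pos [ 0.3511 -0.123   0.2285] q [-0.529 -0.037  1.884  0.005  1.294 -0.668] w 0.0848 F [0.7 0.2 0.3]
x [ 0.002  0.004 -1.   ] jaw yaw 7.87
 k 0 turn/90deg [ 0.0207  0.0017 -0.0024]  dp in final axes [0.571 3.478 1.831]
 k 180 turn/90deg [-1.9793  0.0038  0.0026]  dp in final axes [ 0.571 -3.478 -1.831]
 dp now [0.5886 3.4139 1.9414]
```

Request:
arm_command(series=[{"dp": [0,0.44,0.24],"angular": [0.02,0,0],"gripper": 85},{"dp": [0,0.44,0.24],"angular": [0,0,0],"gripper": 85},{"dp": [0,0.44,0.24],"angular": [0,0,0],"gripper": 85},{"dp": [0,0.44,0.24],"angular": [0,0,0],"gripper": 85},{"dp": [0,0.44,0.24],"angular": [0,0,0],"gripper": 85},{"dp": [0,0.44,0.24],"angular": [0,0,0],"gripper": 85},{"dp": [0,0.44,0.24],"angular": [0,0,0],"gripper": 85},{"dp": [0,0.33,0.2],"angular": [0,0,0],"gripper": 85}])

```text
clock: 2.1
position: [0.5325, 0.3252, 0.2285]
ee_rot: [0.707, -0.039, 0.705, 0.039]
contact_force: [0.9, -1.6, 0.6]
width: 0.0849
```

```bash
cat > wr.py <<'E'
from h import *
import sys
plan([.526,.315,.16],6)
s=get_state();d=get_image('wrist');np.savez('w.npz',p=s['position'],q=s['ee_rot'],**d)
cv2.imwrite('pics/%s.png'%sys.argv[1],d['image']);print(d['mtx'],d['mount'])
E
python3 wr.py w1
```

```text
t 2.1 pos [0.5325 0.3252 0.2285] q [ 4.370e-01  3.490e-01  1.403e+00 -1.000e-03  1.386e+00  3.270e-01] w 0.0849 F [ 0.9 -1.6  0.6]
x [ 0.004  0.    -1.   ] jaw yaw 6.33
 k 0 turn/90deg [0.0037 0.0023 0.    ]  dp in final axes [ 0.571 -0.079 -0.063]
 k 180 turn/90deg [-1.9963e+00 -1.0000e-04  3.5000e-03]  dp in final axes [0.571 0.079 0.063]
 dp now [ 0.571  -0.0782 -0.0651]
[[309.70691629   0.         322.06837505]
 [  0.         309.70691629 199.8117475 ]
 [  0.           0.           1.        ]] [[-7.94640348e-04  3.23461383e-01 -9.46241038e-01 -1.41219580e-01]
 [-5.29789933e-05  9.46241322e-01  3.23461524e-01  8.29814658e-02]
 [ 9.99999683e-01  3.07166476e-04 -7.34784875e-04 -1.20224535e-03]
 [ 0.00000000e+00  0.00000000e+00  0.00000000e+00  1.00000000e+00]]
```

View pics/w1.png

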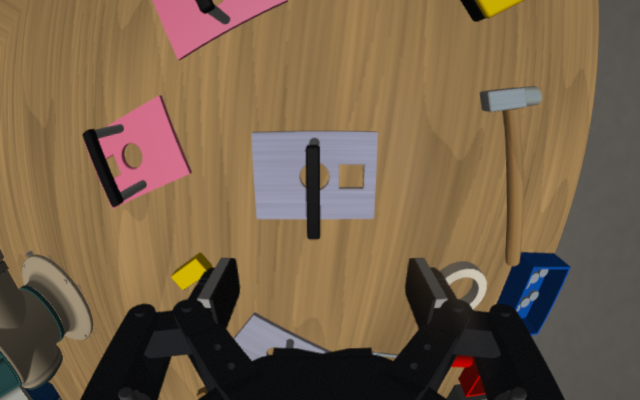

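The slotted cover fills (250–378, 130–220), with its bar at u≈313, v 140–240 and its slot at (351,176). This is the right plate. Next I'll refine the bar position from this view.

```bash
cat > wm.py <<'E'
from h import *
d=dict(np.load('w.npz'));K=d['mtx'];T=d['mount'];M=rot(d['q'])
def wray(u,v,z):
    a,b=(u-K[0,2])/K[0,0],(v-K[1,2])/K[1,1];r=np.hypot(a,b);k=np.where(r>0,np.sin(r)/np.maximum(r,1e-9),1)
    c=np.stack([a*k,-b*k,-np.cos(r)],-1);w=c@(M@T[:3,:3]).T;o=M@T[:3,3]+d['p']
    return o+w*((z-o[2])/w[...,2])[...,None]
def blob(m,z,n):
    m=m.astype(np.uint8);k,l,st,_=cv2.connectedComponentsWithStats(m);i=1+np.argmax(st[1:,4])
    v,u=np.nonzero(l==i);p=wray(u.astype(float),v.astype(float),z)[:,:2].astype(np.float32)
    print(n,len(p),[np.round(x,4) for x in cv2.minAreaRect(p)]);return p
hsv=cv2.cvtColor(d['image'],cv2.COLOR_BGR2HSV)
E
python3 - <<'E'
from wm import *
H=hsv[125:250,240:390].astype(int)
def full(m): 
    f=np.zeros(hsv.shape[:2],bool);f[125:250,240:390]=m;return f
blob(full(H[...,2]<45),.082,'bar')
blob(full((H[...,1]<70)&(H[...,2]>90)),.008,'plate')
print('slot',wray(np.array(351.),np.array(176.),.008))
E
```

```text
bar 1175 [array([0.5238, 0.315 ]), array([0.0126, 0.0958]), np.float64(6.1599)]
plate 9023 [array([0.5241, 0.3133]), array([0.1505, 0.1111]), np.float64(6.4163)]
slot [0.56826093 0.31874067 0.008     ]
```

Request:
arm_command(series=[{"dp": [0.3,-0.08,-0.08],"angular": [0,0.002,0],"gripper": 85},{"dp": [0.4,0,0],"angular": [0,0,0],"gripper": 85},{"dp": [0.3,0,0],"angular": [0,0,0],"gripper": 85},{"dp": [0.2,0,0],"angular": [0,0,0],"gripper": 85},{"dp": [0.12,0,0],"angular": [0,0,0],"gripper": 85},{"dp": [0.06,0,0],"angular": [0,0,0],"gripper": 85},{"dp": [0,0,0],"angular": [0,0,0],"gripper": 85},{"dp": [0,0,0],"angular": [0,0,0],"gripper": 85}])

```text
clock: 3.15
position: [0.528, 0.3229, 0.0563]
ee_rot: [0.707, -0.039, 0.704, 0.043]
contact_force: [0.1, -0.2, 0.1]
width: 0.085
```

```bash
python3 -c "
from h import *
plan([.5245,.3145,.056],6.3)"
```

```text
t 3.15 pos [0.528  0.3229 0.0563] q [0.434 0.476 1.657 0.005 1.002 0.315] w 0.085 F [ 0.1 -0.2  0.1]
x [ 0.004  0.007 -1.   ] jaw yaw 6.62
 k 0 turn/90deg [ 0.0035  0.0028 -0.004 ]  dp in final axes [ 0.002 -0.067 -0.037]
 k 180 turn/90deg [-1.9964  0.0062  0.0044]  dp in final axes [0.002 0.067 0.037]
 dp now [ 0.0018 -0.0664 -0.0369]
```

Height is good. I'll correct sideways, then close.

Request:
arm_command(series=[{"dp": [0,-0.06,-0.035],"angular": [0.003,0.003,-0.004],"gripper": 85},{"dp": [0,-0.01,0],"angular": [0,0,0],"gripper": 85},{"dp": [0,0,0],"angular": [0,0,0],"gripper": 0},{"dp": [0,0,0],"angular": [0,0,0],"gripper": 0},{"dp": [0,0,0],"angular": [0,0,0],"gripper": 0},{"dp": [0,0,0],"angular": [0,0,0],"gripper": 0},{"dp": [0,0,0],"angular": [0,0,0],"gripper": 0},{"dp": [0,0,0],"angular": [0,0,0],"gripper": 0}], grip_force=70)

```text
clock: 4.15
position: [0.5257, 0.314, 0.0588]
ee_rot: [0.707, -0.039, 0.705, 0.039]
contact_force: [0.6, 0.0, 0.3]
width: 0.0127
```

```bash
python3 -c "
from h import *
plan([.5245,.3145,.056],6.3)"
```

```text
t 4.15 pos [0.5257 0.314  0.0588] q [ 0.425  0.467  1.667 -0.     1.005  0.315] w 0.0127 F [0.6 0.  0.3]
x [ 0.003  0.001 -1.   ] jaw yaw 6.33
 k 0 turn/90deg [ 0.0004  0.002  -0.0005]  dp in final axes [ 0.023  0.005 -0.01 ]
 k 180 turn/90deg [-1.9996e+00  7.0000e-04  3.1000e-03]  dp in final axes [ 0.023 -0.005  0.01 ]
 dp now [ 0.0231  0.0051 -0.0096]
```

Request:
arm_command(series=[{"dp": [-0.08,0,0],"angular": [0,0,0],"gripper": 0},{"dp": [-0.15,0,0],"angular": [0,0,0],"gripper": 0},{"dp": [-0.25,0,0],"angular": [0,0,0],"gripper": 0},{"dp": [-0.25,0,0],"angular": [0,0,0],"gripper": 0},{"dp": [-0.25,0,0],"angular": [0,0,0],"gripper": 0},{"dp": [-0.2,0,0],"angular": [0,0,0],"gripper": 0},{"dp": [-0.1,0,0],"angular": [0,0,0],"gripper": 0},{"dp": [0,0,0],"angular": [0,0,0],"gripper": 0}])

```text
clock: 5.15
position: [0.5212, 0.3123, 0.2131]
ee_rot: [0.703, -0.04, 0.71, 0.038]
contact_force: [-0.0, 0.4, -4.5]
width: 0.0128
```

```bash
python3 -c "
from h import *
plan([.501,-.292,.21],-24.1)
d=get_image('wrist');cv2.imwrite('pics/w2.png',d['image'])"
```

```text
t 5.15 pos [0.5212 0.3123 0.2131] q [0.425 0.341 1.455 0.    1.357 0.315] w 0.0128 F [-0.   0.4 -4.5]
x [-0.01  -0.004 -1.   ] jaw yaw 6.34
 k 0 turn/90deg [ 0.3382 -0.0057  0.0037]  dp in final axes [ 0.026 -4.666  1.903]
 k 180 turn/90deg [-1.6617 -0.005  -0.0077]  dp in final axes [ 0.026  4.666 -1.903]
 dp now [ 0.0495 -4.9864 -0.7233]
```

View pics/w2.png

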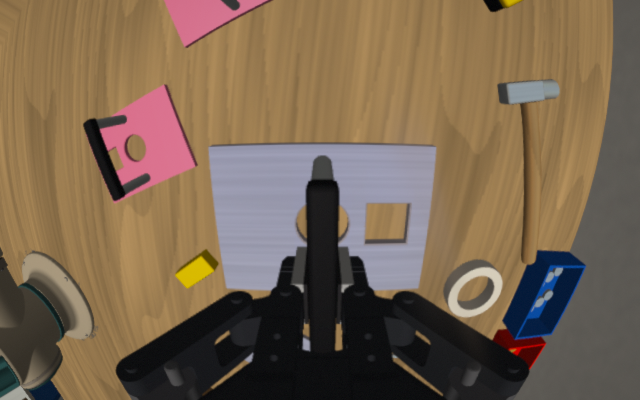

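Request:
arm_command(series=[{"dp": [0,-0.15,-0.02],"angular": [0.042,-0.006,0.004],"gripper": 0},{"dp": [0,-0.3,-0.02],"angular": [0.042,0,0],"gripper": 0},{"dp": [0,-0.4,0],"angular": [0.042,0,0],"gripper": 0},{"dp": [0,-0.4,0.02],"angular": [0.042,0,0],"gripper": 0},{"dp": [0,-0.4,0.05],"angular": [0.042,0,0],"gripper": 0},{"dp": [0,-0.39,0.075],"angular": [0.042,0,0],"gripper": 0},{"dp": [0,-0.39,0.1],"angular": [0.042,0,0],"gripper": 0},{"dp": [0,-0.38,0.13],"angular": [0.042,0,0],"gripper": 0}])

```text
clock: 6.2
position: [0.497, -0.0456, 0.2033]
ee_rot: [0.684, 0.153, 0.695, -0.159]
contact_force: [0.1, -0.0, -4.1]
width: 0.0128
```

```bash
python3 -c "
from h import *
plan([.501,-.292,.21],-24.1)"
```

```text
t 6.2 pos [ 0.497  -0.0456  0.2033] q [-0.225  0.19   1.695 -0.009  1.274  0.224] w 0.0128 F [ 0.1 -0.  -4.1]
x [-0.018 -0.005 -1.   ] jaw yaw -25.56
 k 0 turn/90deg [-0.0161 -0.0092  0.0076]  dp in final axes [-0.056 -1.86   0.869]
 k 180 turn/90deg [1.9838 0.0118 0.0143]  dp in final axes [-0.056  1.86  -0.869]
 dp now [-0.0464 -1.8385  0.9148]
```

Request:
arm_command(series=[{"dp": [-0.02,-0.33,0.16],"angular": [-0.016,-0.009,0.008],"gripper": 0},{"dp": [-0.02,-0.33,0.16],"angular": [0,0,0],"gripper": 0},{"dp": [0,-0.33,0.16],"angular": [0,0,0],"gripper": 0},{"dp": [0,-0.33,0.16],"angular": [0,0,0],"gripper": 0},{"dp": [0,-0.25,0.12],"angular": [0,0,0],"gripper": 0},{"dp": [0,-0.15,0.07],"angular": [0,0,0],"gripper": 0},{"dp": [0,-0.08,0.03],"angular": [0,0,0],"gripper": 0},{"dp": [0,0,0],"angular": [0,0,0],"gripper": 0}])

```text
clock: 7.2
position: [0.4873, -0.2974, 0.2005]
ee_rot: [0.684, 0.156, 0.695, -0.154]
contact_force: [1.0, 0.3, -4.4]
width: 0.0126
```

```bash
sed -i 's/plan(\[.*/plan([.501,-.292,.21],-24.1)/' wr.py; python3 wr.py w3
```

```text
t 7.2 pos [ 0.4873 -0.2974  0.2005] q [-0.667  0.297  1.553 -0.004  1.307 -0.223] w 0.0126 F [ 1.   0.3 -4.4]
x [-0.014  0.006 -1.   ] jaw yaw -25.37
 k 0 turn/90deg [-0.0141 -0.01    0.0003]  dp in final axes [-0.079  0.088  0.086]
 k 180 turn/90deg [1.9859e+00 4.0000e-04 1.5600e-02]  dp in final axes [-0.079 -0.088 -0.086]
 dp now [-0.0804  0.0896  0.0829]
[[309.70691629   0.         322.06837505]
 [  0.         309.70691629 199.8117475 ]
 [  0.           0.           1.        ]] [[-9.81837604e-04  3.22983061e-01 -9.46404236e-01 -1.41200993e-01]
 [-5.69587080e-05  9.46404673e-01  3.22983269e-01  8.23880322e-02]
 [ 9.99999516e-01  3.71023082e-04 -9.10818998e-04 -8.73743545e-04]
 [ 0.00000000e+00  0.00000000e+00  0.00000000e+00  1.00000000e+00]]
```

View pics/w3.png

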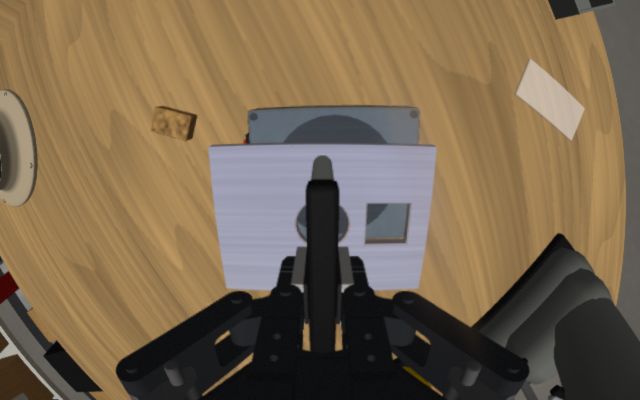

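Run:
```python
from wm import *
M_=M
f=lambda u,v,z: wray(np.array(float(u)),np.array(float(v)),z)
a,b=f(247,107,.045),f(420,106,.045)
print('edge',a,b,np.linalg.norm(a-b),'ang',np.degrees(np.arctan2(*(b-a)[1::-1])))
e=(b-a)/np.linalg.norm(b-a);n=np.array([e[1],-e[0],0]);print('grinder ctr',(a+b)/2+.07*n)
zp=d['p'][2]-.0588+.008
a,b=f(209,145,zp),f(436,145,zp);print('plate edge',np.linalg.norm(a-b),'ang',np.degrees(np.arctan2(*(b-a)[1::-1])))
e=(b-a)/np.linalg.norm(b-a);n=np.array([e[1],-e[0],0]);c=(a+b)/2+.055*n;print('plate ctr',c,'tool',M.T@(c-d['p']))
print('hole ctr',f(322.5,222,zp))
s=dict(np.load('a.npz'));P=cloud(s)
q=P[20:127,50:158].reshape(-1,3);q=q[(q[:,2]>.06)&(q[:,1]>-1.2)];print('boot min/max',q.min(0),q.max(0))
```

```text
edge [ 0.45133506 -0.19695059  0.045     ] [ 0.60366396 -0.26662217  0.045     ] 0.1675058865887384 ang -24.578218164293638
grinder ctr [ 0.49838405 -0.29544398  0.045     ]
plate edge 0.14802372130380384 ang -25.23808150426271
plate ctr [ 0.48577121 -0.297122    0.14971817] tool [ 0.05081702 -0.00036975 -0.00067478]
hole ctr [ 0.48664441 -0.29592297  0.14971817]
boot min/max [ 0.46897573 -0.70009498  0.06003267] [0.81181039 0.56685545 1.0153523 ]
```

Request:
arm_command(series=[{"dp": [0,0.077,0.082],"angular": [-0.012,-0.01,0],"gripper": 0},{"dp": [0.06,0,0],"angular": [0,0,0],"gripper": 0},{"dp": [0.08,0,0],"angular": [0,0,0],"gripper": 0},{"dp": [0.08,0,0],"angular": [0,0,0],"gripper": 0},{"dp": [0.08,0,0],"angular": [0,0,0],"gripper": 0},{"dp": [0.04,0,0],"angular": [0,0,0],"gripper": 0},{"dp": [0,0,0],"angular": [0,0,0],"gripper": 0},{"dp": [0,0,0],"angular": [0,0,0],"gripper": 0}])

```text
clock: 8.25
position: [0.5011, -0.2884, 0.1562]
ee_rot: [0.691, 0.147, 0.692, -0.146]
contact_force: [0.7, 0.3, -4.1]
width: 0.0128
```

```bash
sed -i 's/plan(\[.*/plan([.5,-.293,.104],-24.3)/' wr.py; python3 wr.py w4
```

```text
t 8.25 pos [ 0.5011 -0.2884  0.1562] q [-6.430e-01  3.320e-01  1.616e+00  1.000e-03  1.195e+00 -2.260e-01] w 0.0128 F [ 0.7  0.3 -4.1]
x [-0.001  0.002 -1.   ] jaw yaw -23.96
 k 0 turn/90deg [ 0.0038 -0.0009 -0.001 ]  dp in final axes [ 0.435 -0.039  0.008]
 k 180 turn/90deg [-1.9962e+00  1.6000e-03 -1.4000e-03]  dp in final axes [ 0.435  0.039 -0.008]
 dp now [ 0.435  -0.0395  0.0081]
[[309.70691629   0.         322.06837505]
 [  0.         309.70691629 199.8117475 ]
 [  0.           0.           1.        ]] [[-9.79751801e-04  3.23006647e-01 -9.46396189e-01 -1.41215356e-01]
 [-5.37590909e-05  9.46396625e-01  3.23006851e-01  8.24073036e-02]
 [ 9.99999519e-01  3.67343943e-04 -9.09869253e-04 -9.13752521e-04]
 [ 0.00000000e+00  0.00000000e+00  0.00000000e+00  1.00000000e+00]]
```

View pics/w4.png

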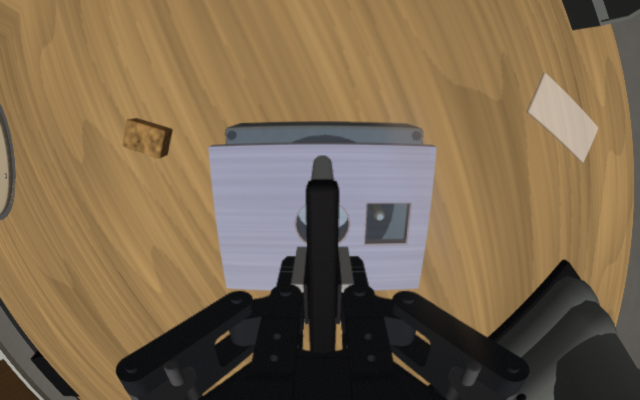

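The cover is over the grinder, and the pin tip shows inside the slot at (379,215). I'll use it to check alignment.

Run:
```python
from wm import *
f=lambda u,v,z: wray(np.array(float(u)),np.array(float(v)),z)
p=f(379,215,.070);y=np.radians(-24.3);print('pin',p,'=> spindle',p-.045*np.array([np.cos(y),np.sin(y),0]))
zp=d['p'][2]-.0588+.008
c=f(387.5,223,zp);print('slot now',c,'pin minus slot, tool',M.T@(p-c)*1000)
a,b=f(225,130,.045),f(424,128,.045);print(np.linalg.norm(a-b));e=(b-a)/np.linalg.norm(b-a);n=np.array([e[1],-e[0],0]);print('ctr',(a+b)/2+.07*n)
```

```text
pin [ 0.53867523 -0.31372011  0.07      ] => spindle [ 0.49766209 -0.29520197  0.07      ]
slot now [ 0.54131268 -0.3060462   0.10540266] pin minus slot, tool [35.38899263 -8.13886668  0.75577291]
0.16716879388219713
ctr [ 0.49861888 -0.29904782  0.045     ]
```

Request:
arm_command(series=[{"dp": [0,-0.058,0.005],"angular": [0.003,0,0],"gripper": 0},{"dp": [0,-0.01,0],"angular": [0,0,0],"gripper": 0},{"dp": [0.05,0,0],"angular": [0,0,0],"gripper": 0},{"dp": [0.06,0,0],"angular": [0,0,0],"gripper": 0},{"dp": [0.06,0,0],"angular": [0,0,0],"gripper": 0},{"dp": [0.06,0,0],"angular": [0,0,0],"gripper": 0},{"dp": [0.04,0,0],"angular": [0,0,0],"gripper": 0},{"dp": [0,0,0],"angular": [0,0,0],"gripper": 0}])

```text
clock: 9.3
position: [0.498, -0.2967, 0.1216]
ee_rot: [0.691, 0.149, 0.692, -0.148]
contact_force: [0.3, -0.2, -4.3]
width: 0.0127
```

```bash
sed -i 's/plan(\[.*/plan([.499,-.295,.104],-24.3)/' wr.py; python3 wr.py w5|head -6
```

```text
t 9.3 pos [ 0.498  -0.2967  0.1216] q [-6.580e-01  3.640e-01  1.661e+00  1.000e-03  1.118e+00 -2.350e-01] w 0.0127 F [ 0.3 -0.2 -4.3]
x [-0.001  0.002 -1.   ] jaw yaw -24.26
 k 0 turn/90deg [ 0.0004 -0.0008 -0.001 ]  dp in final axes [0.146 0.016 0.001]
 k 180 turn/90deg [-1.9996e+00  1.5000e-03 -1.3000e-03]  dp in final axes [ 0.146 -0.016 -0.001]
 dp now [0.1464 0.0159 0.0016]
[[309.70691629   0.         322.06837505]
```

View pics/w5.png

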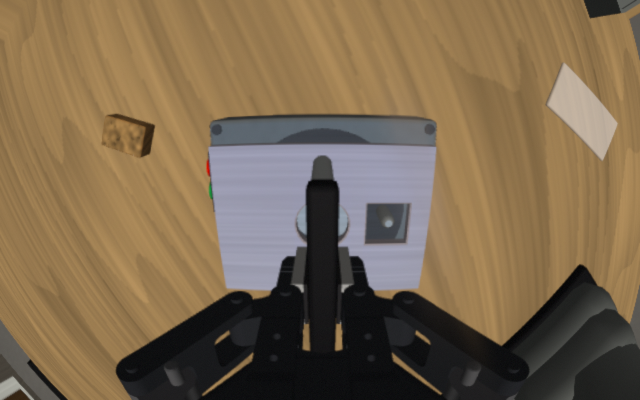

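The pin at (388,222) is centred in the slot (366–410, 203–243). I'll lower the rest slowly.

Request:
arm_command(series=[{"dp": [0.03,0.01,0],"angular": [0,0,0],"gripper": 0},{"dp": [0.03,0,0],"angular": [0,0,0],"gripper": 0},{"dp": [0.03,0,0],"angular": [0,0,0],"gripper": 0},{"dp": [0.03,0,0],"angular": [0,0,0],"gripper": 0},{"dp": [0.02,0,0],"angular": [0,0,0],"gripper": 0},{"dp": [0,0,0],"angular": [0,0,0],"gripper": 0},{"dp": [0,0,0],"angular": [0,0,0],"gripper": 0},{"dp": [0,0,0],"angular": [0,0,0],"gripper": 0}])

```text
clock: 10.35
position: [0.4993, -0.296, 0.1046]
ee_rot: [0.692, 0.149, 0.691, -0.148]
contact_force: [0.4, -0.7, -4.4]
width: 0.0127
```

Request:
arm_command(series=[{"dp": [0.01,0,0],"angular": [0,0,0],"gripper": 0},{"dp": [0.01,0,0],"angular": [0,0,0],"gripper": 0},{"dp": [0.005,0,0],"angular": [0,0,0],"gripper": 0},{"dp": [0,0,0],"angular": [0,0,0],"gripper": 0},{"dp": [0,0,0],"angular": [0,0,0],"gripper": 0},{"dp": [0,0,0],"angular": [0,0,0],"gripper": 0},{"dp": [0,0,0],"angular": [0,0,0],"gripper": 0},{"dp": [0,0,0],"angular": [0,0,0],"gripper": 0}])

```text
clock: 11.35
position: [0.4995, -0.2961, 0.1038]
ee_rot: [0.692, 0.149, 0.69, -0.149]
contact_force: [-1.3, 1.3, 0.3]
width: 0.0126
```

Contact: the wrist no longer carries the weight. I'll open and retreat.

Request:
arm_command(series=[{"dp": [0,0,0],"angular": [0,0,0],"gripper": 30},{"dp": [0,0,0],"angular": [0,0,0],"gripper": 50},{"dp": [0,0,0],"angular": [0,0,0],"gripper": 70},{"dp": [0,0,0],"angular": [0,0,0],"gripper": 70},{"dp": [-0.1,0,0],"angular": [0,0,0],"gripper": 70},{"dp": [-0.3,0,0],"angular": [0,0,0],"gripper": 70},{"dp": [-0.4,0,0],"angular": [0,0,0],"gripper": 70},{"dp": [-0.2,0,0],"angular": [0,0,0],"gripper": 70}])

```text
clock: 12.35
position: [0.4995, -0.2964, 0.228]
ee_rot: [0.692, 0.149, 0.69, -0.149]
contact_force: [0.4, 0.2, -0.5]
width: 0.0698
```

```bash
python3 wr.py w6|head -2
python3 - <<'E'
from wm import *
f=np.zeros(hsv.shape[:2],bool);f[60:290,150:480]=1
f&=(hsv[...,1]<70)&(hsv[...,2]>140);p=blob(f,.053,'plate')
a=get_image('scene');np.savez('a.npz',**a);cv2.imwrite('pics/s2.png',cv2.resize(a['image'][60:240,150:350],None,fx=3,fy=3))
E
python3 m.py|grep plain
python3 - <<'E'
from h import *
a=dict(np.load('a.npz'));P=cloud(a);H=P[...,2];hs=cv2.cvtColor(a['image'],cv2.COLOR_BGR2HSV)
m=np.zeros(H.shape,bool);m[85:165,170:270]=1;m&=(H>.046)&(H<.06)&(hs[...,1]<70)&(hs[...,2]>110)
p=P[m];print(len(p),cv2.minAreaRect(p[:,:2].astype(np.float32)));A=np.c_[p[:,:2]-p[:,:2].mean(0),np.ones(len(p))];print('plane',np.linalg.lstsq(A,p[:,2],rcond=None)[0])
E
```

```text
t 12.35 pos [ 0.4995 -0.2964  0.228 ] q [-6.560e-01  2.850e-01  1.500e+00  1.000e-03  1.353e+00 -2.330e-01] w 0.0698 F [ 0.4  0.2 -0.5]
x [ 0.003 -0.001 -1.   ] jaw yaw -24.26
plate 11289 [array([ 0.4985, -0.297 ]), array([0.109 , 0.1499]), np.float64(65.6471)]
plain plate 1675 c [0.4924 0.0057] size [0.118 0.15 ] ang 60.6 zmed 0.0066
plain bar 176 c [0.4935 0.007 ] size [0.1   0.014] ang 60.7 zmed 0.0804
1218 ((0.5014169216156006, -0.29483598470687866), (0.12245836108922958, 0.1575244516134262), 61.12816619873047)
plane [0.00111422 0.00362365 0.05159129]
  return _methods._mean(a, axis=axis, dtype=dtype,
  ret = ret.dtype.type(ret / rcount)
```

View pics/s2.png

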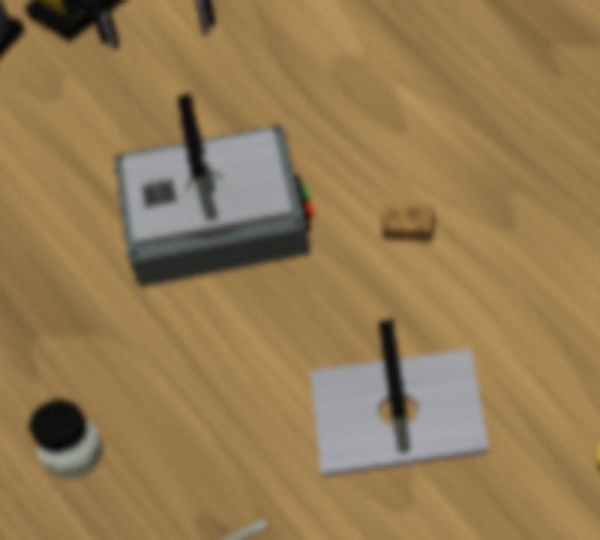

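View pics/w6.png

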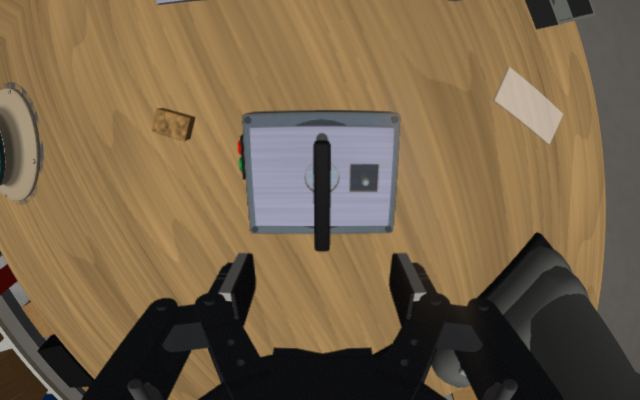

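The plate lies flat, its top at 0.0516 (ideal 0.053 with about −1.3 mm bias). The pin is in the slot at (366,183), and the gripper is clear. Handing in.

```bash
python3 -c "
from rig import sign_off,get_state
print(sign_off());s=get_state();print(s['clock'],s['contact_force'],s['width'])"
```

```text
the job is handed in; nothing more can be done
None
the job is handed in; nothing more can be done
```

The slotted cover is seated on the grinder, released, and the job is handed in. The robot's clock stood at about 12.4 s of the 38 s allowed. I lifted the cover by its handle and lined it up using the pin seen through the slot. I then lowered it in steps of a few millimetres until the wrist no longer carried its weight, opened the gripper and backed off.

Final checks before hand-in:

| Check | Measured | Needed |
|---|---|---|
| Height of plate top | 0.0516 m, against 0.053 m when seated; the bench read 1.4 mm low in the first picture, so this fits fully down | within 5 mm |
| Tilt | below 0.004 rad | below 0.06 rad |
| Centre offset from spindle | about 2–5 mm | below 15 mm |
| Direction | -24.4° against about -24.3° for the housing | within 20° |
| Plain cover | within 2 mm of where it lay | below 40 mm |
| Gripper | open and clear, 0.228 m up | touching nothing |

- **Pin and slot:** the last wrist picture shows the pin inside the slot.
- **Spindle position:** the scene and wrist cameras disagreed by 3–7 mm. I followed the wrist camera's pin sighting; the gap is small against the 10 mm clearance in the hole.
- **Plate outline:** the scene camera's outline of the seated plate came out too large (122 x 158 mm) and 61° instead of 65.6°, probably from housing pixels in the mask. I relied on the wrist measurement, which matched the plate's size.
- **After hand-in:** I could not read the state again, so there is no check from after that point.

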